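# Cover the regulator, then hold the test button at half travel

## Robot

A 6-joint arm with a two-finger parallel gripper is mounted at the origin on the work surface. World frame = base frame: x ahead of the robot, y to its left, z up, the work surface at z = 0. Lengths are in mm, angles in rad, forces in N, time in s.
With the tool pointing down it reaches from about 200 to 875 mm from the base axis. Payload 3.4 kg.
Tool frame: the origin (TCP) lies between the finger pads; the fingertips stand env.finger_overhang ahead of it and the grasp point (between the pads) is the TCP (env.finger_overhang is the distance from the TCP to the fingertips, in mm); z points along the fingers, y is the direction in which the jaws open and shut (so a half turn about z gives the same grasp; the last joint's range is limited). The gripper opens to 94 mm and grips with 3 to 60 N. Pads are 16 mm wide; open, the fingers measure 119 mm over their backs; the gripper's body (75 mm by 177 mm) begins 78 mm behind the grasp point.
Start: joints at [-1.39, 0.276, 1.505, -0, 1.361, -0.121], TCP at [170.912, -549.047, 224.493] pointing down, gripper open.
Joint ranges: [-2.89, 2.89], [-0.75, 2.08], [0.22, 2.7], [-1.18, 4.32], [0.11, 2.71], [-2.7, 2.7]. Speed limits (rad/s): [2.57, 2.57, 3.14, 3.14, 3.14, 3.14].

## Interface

Orientations are given as a 3x3 rotation matrix whose columns are the frame's x, y, z axes.
In Python, from station import state, vision, close_job, env gives the robot as it stands. The module is installed in compiled form; this text tells all that it offers.
- The arm moves only by the tool move_arm, never from a script. Its argument "motion" is text: rows parted by semicolons, each of 5 numbers parted by spaces: the opening, from -1 (shut) to 1 (fully open), so that 0 is half open, then the shift along the tool's x, y, z in m, then the turn about the tool's z in units of 5 degrees (1.0 is 5 degrees). In form: fingers x y z spin; .... A call has 1 to 20 rows; each row shifts and turns the commanded pose from where the row before left it, along the tool's axes as they then stand; what a row does not reach is not made up. A row lasts 1/10 s, in which the tool goes at most 50 mm and 8.59 degrees, less where a joint would pass 70% of its speed; a pose out of reach is approached as far as the arm can. A call with a gripper value outside its range is refused whole. The fingers move at their own pace and stop on an object; "newtons" is the grip in N (left out, the last holds). Time passes only in rows, so rows that do not move let the fingers close. It gives the time, the measured TCP pose, the force and the opening at its end, in the units of the state.
- state(): the state, without advancing time (a new reading comes with each control period).
- vision.snapshot(name): name is "scene" or "top" or "wrist"; returns the picture (420x560x3 uint8, blue, green, red); there is no depth.
- vision.camera_info(name): a dict with "fovy" (degrees; the focal length in pixels is half the picture's height over the tangent of half this angle, whatever the lens; pixels are square), "cx", "cy" (the principal point, pixels), "R" (3x3) and "t" (3): a world point X has camera coordinates R X + t. Camera axes: x right, y down, z forward; pixel columns grow to the right and rows downward; lengths in mm; the calibration is good to about 2 mm. A picture is of the moment at which its call begins: read the wrist's pose just before it. camera_info takes no time and is no camera call; for the wrist camera it gives the pose at the moment of the call.
- close_job(): hands the job in, once; it reports no verdict.
Trained networks look in the newest picture that a camera, given by its name, has taken for a name from the list of things; names that differ only in an ending like _2 or _b are one class to them, and where a whole thing is asked for, a point or a joint stands for the part that bears it (a point fixed in the world has none). Each returns a list of dicts, best first, with "confidence" (0 to 1); they miss things now and then, are a little off and sometimes report something else, mostly with a low value. They report only what shows in the picture. A call takes as long as a camera call. They do not tell look-alikes from the thing itself.
- vision.boxes_of(label, camera): "extent" ([left, top, width, height] in pixels, round what is visible of it).
- vision.mark_of(label, camera): "point" ([column, row] in pixels: a listed point, or the origin of a listed thing).
The state is a dict: "time": time; "joint_positions": joint angles; "joint_velocities": joint speeds; "tau": joint torques, N m; "position": TCP position; "eef_rot": TCP orientation; "wrist_force": force on the tool from outside, world axes, zero at the start; "torque": the same for the moment, N m; "opening": opening from 0.0 (shut) to 1.0 (fully open).
Only numpy, scipy, OpenCV 4.12 (cv2) and the standard library are available. Lean on these libraries where they do the work, as an engineer would, in place of code of your own. Each camera call takes 0.05 s, during which the arm holds its last target. There are 200 camera calls.

## Task

Take the loose aluminium cover by its black grip, set it on the open top of the blue regulator so that it sits fully seated and level, and let go of it. Only then press the grey dead-man button on the steel pressure panel with the fingertips to about half of its 16 mm travel (8 mm down, give or take 3 mm) and finish while still holding it there; at no time push it right to the bottom, which trips the test. Leave the other loose things on the counter where they are.

Things in the scene. Friction and masses are not known exactly. Their poses are not given: they have to be found in the camera images.
- cover: loose round test cover, about 120 g: bright aluminium disc 72 mm across and 6 mm thick; under it a 50 mm wide, 8 mm tall locating spigot (its foot tapered to 46 mm); on it an upright round black grip 24 mm across and 36 mm tall. 50 mm tall in all: disc from 8 to 14 mm, grip from 14 to 50 mm above the origin. Origin: centre of the spigot's underside, z axis up along the grip. It starts standing on the counter on its spigot
- cover_seat (a point): point on the cover's axis at the level of the disc's underside (8 mm above the cover's origin): it comes to the centre of the regulator's rim when the cover is seated
- regulator: blue aluminium regulator fixed on a dark steel foot 100 x 90 mm; round body 72 mm across, with an open round cup 68 mm across outside and 60 mm inside on top, its rim 85 mm above the counter, free depth 21 mm down to a brass piston. Brass ports stick out 62 mm along its +y and -y, a small gauge to 66 mm along its +x, all lower than 56 mm. Origin: centre of the foot's underside on the counter
- regulator_rim (a point): centre of the regulator cup's open mouth, at rim height (85 mm above the counter), z up
- panel: steel pressure panel, a fixed box 160 x 150 mm and 66 mm high (x, y, z), with two white dials in its top towards its +x and the grey button at 30 mm towards its -x from its centre. Origin: centre of its underside on the counter
- button_top (a point): centre of the top face of the grey button: round cap 40 mm across in a black bezel ring 58 mm across and 8 mm high on the panel's top; 96 mm above the counter when released; moves straight down with the button
- button (a joint): travel of the button in m: 0 released, grows as it is pressed straight down, 0.016 at the bottom stop. A spring pushes back: about 2 N at the start of the travel, rising 0.5 N per mm (6 N at 8 mm, 10 N at the bottom); it returns by itself
- adapter: bystander: brass hex adapter, 38 mm across, 36 mm tall, origin under its centre
- washer: bystander: flat green rubber washer ring, 52 mm across, 6 mm thick, origin under its centre
- spanner: bystander: steel spanner 150 mm long along its x, lying flat
- paste_jar: bystander: white jar with yellow lid, 48 mm across, 50 mm tall, origin under its centre
- gauge: bystander: loose round steel gauge with a white face, lying face up, 60 mm across, 22 mm tall, brass stub to 52 mm along its x, origin under its centre
- plug: bystander: small steel plug, 26 mm across, 24 mm tall, origin under its centre
There are look-alikes about, which are no part of the job. Leave any orange look-alike of the regulator alone.

How it is judged (in metres and radians):
On the way:
1. the cover sits level and seated on the regulator's rim, let go, the button not yet pressed (horizontal distance between cover_seat and regulator_rim below 0.007 m and z of cover_seat in the frame of regulator_rim between -0.003 and 0.003 m and angle between cover's own z axis and vertical below 0.06 rad and contact force between each of the fingers, the arm and cover below 0.05 N and linear speed of cover below 0.02 m/s and value of joint button below 0.003 m), for 0.3 s.
At the end, for the whole second after the job is handed in: The cover is seated on the regulator (centred within 7 mm, disc within 3 mm of the rim's level, tilted under 0.06 rad) and not touched by the robot, and the robot's fingers hold the button still with more than 1.5 N between 5 and 11 mm of its travel (horizontal distance between cover_seat and regulator_rim below 0.007 m and z of cover_seat in the frame of regulator_rim between -0.003 and 0.003 m and angle between cover's own z axis and vertical below 0.06 rad and contact force between each of the fingers, the arm and cover below 0.05 N and value of joint button between 0.005 and 0.011 m and contact force between the fingers and button above 1.5 N and velocity of joint button between -0.01 and 0.01 m/s); the arm keeps its last pose, push and grip.
It fails at once if the button is pushed right down (beyond 14.5 mm of 16) (value of joint button above 0.0145 m).
It fails at once if the button is pressed more than 4 mm while the cover is not on the regulator (value of joint button above 0.004 m and not (horizontal distance between cover_seat and regulator_rim below 0.007 m and z of cover_seat in the frame of regulator_rim between -0.003 and 0.003 m and angle between cover's own z axis and vertical below 0.06 rad)).
It fails at once if a bystander is moved more than 30 mm (distance of any of adapter, washer, spanner, paste_jar, gauge, plug from where it was at the start of the episode above 0.03 m).
It also fails if it takes over 54 s, if anything falls off the work surface, if the arm or the gripper's body presses on something with over 40 N, if the wrist force passes 120 N, or if a joint passes its speed limit or range.

## Working session

There is one attempt and no reset: what is moved stays moved. The work goes in short steps, Python scripts to look and compute and a tool call to move; the robot and the scene stay as the last step left them, time stands still between calls to the robot, and variables do not carry over. Pictures are saved under pics/ and viewed, about 8 in all and at most 12, crops included, and the job is handed in when it is done.

Besides the shell and the picture viewer there is one more tool, called after ">>>" as name(argument=value, ...), one argument or row to a line, values as JSON. move_arm: Moves the arm, as the interface text tells. Its arguments: {"type":"object","properties":{"motion":{"type":"string"},"newtons":{"type":"number"}},"required":["motion"]}

```bash
mkdir -p pics
cat > h.py <<'E'
import numpy as np, cv2
from station import state, vision, close_job, env
def ray(cam,u,v,info=None):
    i=info or vision.camera_info(cam); f=210/np.tan(np.radians(i["fovy"])/2)
    R=np.array(i["R"]);t=np.array(i["t"])
    return -R.T@t, R.T@np.array([(u-i["cx"])/f,(v-i["cy"])/f,1])
def at_z(cam,uv,z,info=None):
    o,d=ray(cam,*uv,info); return o+d*(z-o[2])/d[2]
def proj(cam,X,info=None):
    i=info or vision.camera_info(cam); f=210/np.tan(np.radians(i["fovy"])/2)
    c=np.array(i["R"])@np.array(X)+np.array(i["t"]); return f*c[:2]/c[2]+[i["cx"],i["cy"]]
E
python3 - <<'E'
from h import *
np.set_printoptions(precision=1,suppress=True)
s=state();print(s["time"],s["position"],s["wrist_force"],s["opening"],env.finger_overhang);print(np.array(s["eef_rot"]))
Z=dict(cover=0,cover_seat=8,regulator=0,regulator_rim=85,panel=0,button_top=96)
for c in("scene","top"):
    im=vision.snapshot(c);cv2.imwrite(f"pics/{c}0.png",im)
    i=vision.camera_info(c);print(c,i["fovy"],-np.array(i["R"]).T@np.array(i["t"]))
    for k,z in Z.items():
        for r in vision.mark_of(k,c)[:4]: print(c,k,np.array(r["point"]),round(r["confidence"],2),at_z(c,r["point"],z)[:2])
E
```

```text
0.0 [ 170.8 -548.5  223.6] [ 0.3  0.1 -0.8] 0.9963587768715021 19.0
[[ 1.   0.3 -0. ]
 [ 0.3 -1.   0. ]
 [ 0.  -0.  -1. ]]
scene 43.14155196804958 [1212.6 -305.1  981.1]
scene cover [286.3 235.6] 0.77 [531.5  56.7]
scene cover [301.6 306.5] 0.6 [716.4   3.8]
scene cover_seat [286.  235.8] 0.65 [537.3  52.8]
scene regulator [341.9 186.2] 0.92 [445.3 255. ]
scene regulator [303.9 153.3] 0.63 [297.2 221.7]
scene regulator [369.4 149.7] 0.63 [356.7 390.6]
scene regulator_rim [350. 166.] 0.86 [461.3 257.4]
scene regulator_rim [299.8 132.2] 0.85 [302.2 201.9]
scene regulator_rim [376.4 120.1] 0.73 [340.7 406.8]
scene panel [148.5 272.5] 0.7 [ 500.3 -266.6]
scene button_top [130.6 236. ] 0.59 [ 464.9 -278.9]
top 45.91024625680619 [ 263.1   35.7 1443.2]
top cover [261.  216.3] 0.89 [536.5  49.3]
top cover [350.9 149.4] 0.66 [ 737.8 -229.4]
top cover_seat [257.2 215. ] 0.78 [539.2  60.3]
top cover_seat [273.5 157.3] 0.61 [715.3   7.7]
top cover_seat [197.4 154.9] 0.16 [727.8 236.8]
top regulator [203.7 295.8] 0.86 [308.8 218. ]
top regulator [143.  285.3] 0.62 [343.1 391.8]
top regulator [186.8 245.6] 0.57 [454.7 267.5]
top regulator [286.1 274.1] 0.53 [364.5 -19.8]
top regulator_rim [200.6 295.5] 0.95 [307.2 215.6]
top regulator_rim [134.5 282.4] 0.75 [346.8 393.9]
top regulator_rim [186.4 238.9] 0.71 [462.  255.1]
top panel [366.6 225.1] 0.75 [ 502.6 -262.7]
top button_top [383.4 230.9] 0.45 [ 469.3 -288.3]
```

View pics/scene0.png

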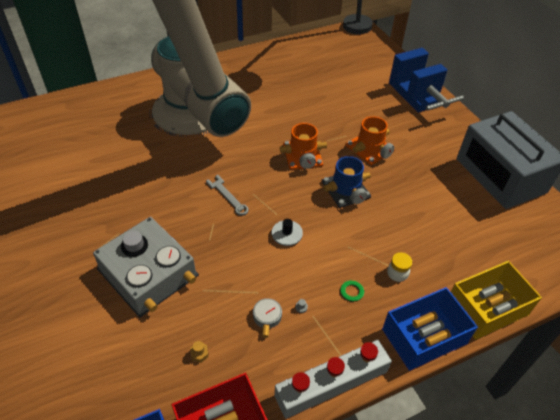

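View pics/top0.png

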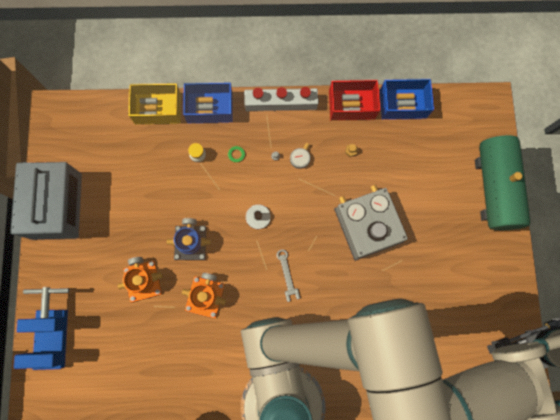

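Scene picture: the cover is at (287,233), and the look-alike to rule out is the loose gauge at (267,312). The blue regulator is at (349,180), with orange ones at (304,145) and (374,137). The panel button is at (133,238), and the white red-button strip at (335,375) is not it. In the top picture the cover is at (258,216), the blue regulator at (187,240) and the button at (377,231). I choose the disc with the black grip, the blue body and the grey button, and will go above the cover for the close check.

```bash
cat >> h.py <<'E'
def go(target,yaw=None):
    s=state();R=np.array(s["eef_rot"]);d=R.T@(np.array(target)-np.array(s["position"]))
    print("tool shift mm",np.round(d,1),"x-axis yaw deg",round(np.degrees(np.arctan2(R[1,0],R[0,0])),2),"pos",np.round(s["position"],1),"zaxis",np.round(R[:,2],4),"F",np.round(s["wrist_force"],1),"q",np.round(s["joint_positions"],2),"t",s["time"],"op",round(s["opening"],3))
E
python3 - <<'E'
from h import *
go((500,55,250))
i=vision.camera_info("wrist");R=np.array(state()["eef_rot"]);c=-np.array(i["R"]).T@np.array(i["t"])
print("cam in tool",R.T@(c-np.array(state()["position"])),"\n",R.T@np.array(i["R"]).T,i["fovy"])
E
```

```text
tool shift mm [ 493.7 -478.9  -25.6] x-axis yaw deg 17.29 pos [ 170.9 -549.   224.5] zaxis [ 0.e+00 -1.e-04 -1.e+00] F [0.1 0.4 0.2] q [-1.39  0.28  1.5   0.    1.36 -0.12] t 0.7 op 0.996
cam in tool [  80.82944626    0.16101591 -159.34454718] 
 [[ 2.25011052e-04 -9.60022580e-01 -2.79922481e-01]
 [ 9.99999932e-01  1.34607808e-04  3.42182239e-04]
 [-2.90822924e-04 -2.79922539e-01  9.60022545e-01]] 65.99705788902814
```

>>> move_arm(
  motion="1 0.025 -0.024 -0.002 0;1 0.025 -0.024 -0.002 0;1 0.025 -0.024 -0.002 0;1 0.025 -0.024 -0.002 0;1 0.025 -0.024 -0.002 0;1 0.025 -0.024 -0.002 0;1 0.025 -0.024 -0.002 0;1 0.025 -0.024 -0.002 0;1 0.025 -0.024 -0.002 0;1 0.025 -0.024 -0.002 0;1 0.025 -0.024 -0.002 0;1 0.025 -0.024 -0.002 0;1 0.025 -0.024 -0.002 0;1 0.025 -0.024 -0.002 0;1 0.025 -0.024 -0.002 0;1 0.025 -0.024 -0.002 0;1 0.025 -0.024 -0.002 0;1 0.025 -0.024 -0.002 0;1 0.025 -0.024 -0.002 0;1 0.018 -0.022 0 0",
)

```text
time: 2.7
position: [500.7, 55.6, 262.8]
eef_rot: [[0.955, 0.298, 0.001], [0.298, -0.955, 0.0], [0.001, 0.0, -1.0]]
wrist_force: [0.7, -0.2, 0.4]
opening: 0.995
```

Run:
```python
from h import *
go((500,55,250))
i=vision.camera_info("wrist");im=vision.snapshot("wrist");cv2.imwrite("pics/w1.png",im)
for k,z in dict(cover=0,cover_seat=8,regulator_rim=85).items():
    for r in vision.mark_of(k,"wrist")[:3]: print(k,np.round(r["point"]),round(r["confidence"],2),at_z("",r["point"],z,i))
for r in vision.boxes_of("cover","wrist")[:2]: print(r)
```

```text
tool shift mm [-0.8  0.3 12.8] x-axis yaw deg 17.33 pos [500.7  55.6 262.8] zaxis [ 0.0013  0.     -1.    ] F [ 0.7 -0.2  0.4] q [-0.03  0.15  1.58  0.    1.41  1.24] t 2.7 op 0.995
cover [286. 156.] 0.59 [531.31763698  56.68766323   0.        ]
cover [283. 160.] 0.35 [524.38846106  58.450077     0.        ]
cover [500. 246.] 0.34 [ 499.89146266 -269.04030116    0.        ]
cover_seat [284. 157.] 0.76 [529.14065143  58.82442071   8.        ]
cover_seat [125. 163.] 0.44 [461.37660867 251.85300227   8.        ]
regulator_rim [104. 306.] 0.7 [306.56664278 214.73251115  85.        ]
regulator_rim [ 83. 173.] 0.57 [459.40075829 260.0820999   85.        ]
{'extent': [258.7, 129.5, 53.5, 53.0], 'confidence': 0.8}
```

View pics/w1.png

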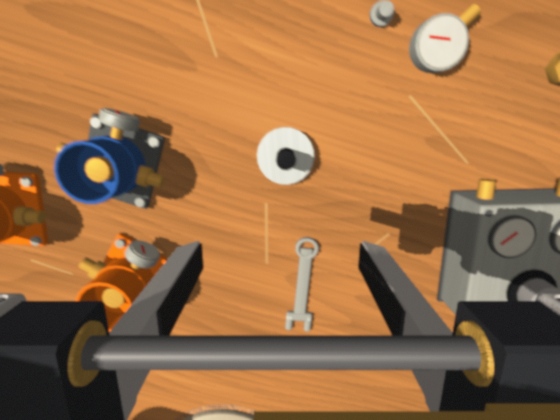

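The wrist picture shows one bright disc with a black grip at (286,157), clearly the cover. The blue cup mouth is at about (97,170) and an orange one is to its lower right. I'll now refine by fitting ellipses.

```bash
cat >> h.py <<'E'
def blob(mask,near):
    cs,_=cv2.findContours(mask.astype(np.uint8)*255,cv2.RETR_EXTERNAL,cv2.CHAIN_APPROX_NONE)
    cs=[c for c in cs if cv2.contourArea(c)>150]
    c=min(cs,key=lambda c:np.hypot(*(c[:,0].mean(0)-near)))
    return cv2.fitEllipse(cv2.convexHull(c)),cv2.boundingRect(c)
def circ(cam,el,z,info):
    # map ellipse edge to plane z and fit circle
    (cx,cy),(a,b),th=el; p=cv2.ellipse2Poly((int(cx*16),int(cy*16)),(int(a*8),int(b*8)),int(th),0,360,5)/16
    P=np.array([at_z(cam,q,z,info)[:2] for q in p]);A=np.c_[2*P,np.ones(len(P))]
    s=np.linalg.lstsq(A,(P**2).sum(1),rcond=None)[0];return s[:2],2*np.sqrt(s[2]+s[:2]@s[:2])
E
python3 - <<'E'
from h import *
i=vision.camera_info("wrist");im=cv2.imread("pics/w1.png").astype(int)
hsv=cv2.cvtColor(im.astype(np.uint8),cv2.COLOR_BGR2HSV)
e,bb=blob((hsv[...,1]<60)&(hsv[...,2]>150),(285,156));print("disc",e,bb,circ("",e,14,i))
m=(np.hypot(np.indices(im.shape[:2])[1]-285,np.indices(im.shape[:2])[0]-156)<22)&(hsv[...,2]<90)
e,bb=blob(m,(285,157));print("grip",e,bb,circ("",e,50,i))
bl=(hsv[...,0]>100)&(hsv[...,0]<130)&(hsv[...,1]>120)
e,bb=blob(bl,(95,170));print("blue",e,bb,circ("",e,85,i))
print(im[156,250:320:6],)
E
```

```text
disc ((285.3941345214844, 155.49510192871094), (56.768070220947266, 57.00418472290039), 111.40858459472656) (257, 128, 57, 56) (array([529.65313195,  55.81895349]), np.float64(71.09327829012393))
grip ((286.39410400390625, 158.55564880371094), (19.395627975463867, 20.05786895751953), 170.62698364257812) (277, 149, 20, 20) (array([531.45741642,  55.78489972]), np.float64(22.51800469853925))
blue ((99.3587417602539, 168.22787475585938), (66.25291442871094, 89.04798889160156), 81.9515380859375) (56, 137, 88, 66) (array([466.99372316, 241.52387638]), np.float64(82.98128508656134))
[[ 72 132 202]
 [136 177 223]
 [224 235 236]
 [225 236 237]
 [212 224 225]
 [ 42  42  43]
 [ 41  41  41]
 [ 39  38  41]
 [106 113 114]
 [108 116 117]
 [131 141 142]
 [ 43  71 106]]
```

Run:
```python
from h import *
go((530.3,55.8,100)); go((530.3,55.8,38))
```

```text
tool shift mm [ 30.7   6.8 162.3] x-axis yaw deg 17.3 pos [499.1  53.3 262.3] zaxis [-7.e-04 -9.e-04 -1.e+00] F [-0.4 -0.8  0.1] q [-0.03  0.15  1.58 -0.    1.41  1.24] t 2.95 op 1.0
tool shift mm [ 30.8   6.8 224.3] x-axis yaw deg 17.3 pos [499.1  53.3 262.3] zaxis [-7.e-04 -9.e-04 -1.e+00] F [-0.4 -0.8  0.1] q [-0.03  0.15  1.58 -0.    1.41  1.24] t 2.95 op 1.0
```

>>> move_arm(
  motion="1 0.006 0.001 0.03 0;1 0.006 0.001 0.03 0;1 0.006 0.001 0.03 0;1 0.006 0.001 0.03 0;1 0.006 0.002 0.03 0;1 0 0 0.012 0;1 0 0 0 0;1 0 0 0 0",
)

```text
time: 3.75
position: [530.3, 56.4, 101.4]
eef_rot: [[0.955, 0.296, 0.001], [0.296, -0.955, -0.0], [0.001, 0.001, -1.0]]
wrist_force: [0.0, 0.2, 1.0]
opening: 1.002
```

Run:
```python
from h import *
for k in range(3):
    i=vision.camera_info("wrist");go((530.3,55.8,38));im=vision.snapshot("wrist");print(i["t"])
    hsv=cv2.cvtColor(im,cv2.COLOR_BGR2HSV);u,v=proj("",(530,56,14),i)
    e,bb=blob((hsv[...,1]<60)&(hsv[...,2]>150),(u,v));print("disc",e,bb,circ("",e,14,i))
    u,v=proj("",(530,56,50),i);I=np.indices(im.shape[:2])
    e,bb=blob((np.hypot(I[1]-u,I[0]-v)<45)&(hsv[...,2]<90),(u,v));print("grip",e,bb,circ("",e,50,i))
cv2.imwrite("pics/w2.png",im)
```

```text
tool shift mm [-0.2  0.6 63.4] x-axis yaw deg 17.24 pos [530.3  56.4 101.4] zaxis [ 1.2e-03 -3.0e-04 -1.0e+00] F [0.  0.2 1. ] q [-0.02  0.31  1.78 -0.    1.05  1.25] t 3.75 op 1.002
[-103.71854811  507.13355299  418.83456765]
disc ((279.34759521484375, 215.2886962890625), (84.5585708618164, 88.19660186767578), 87.26607513427734) (236, 173, 88, 85) (array([531.90417479,  57.51833928]), np.float64(70.72381708389779))
grip ((280.2602233886719, 226.7646026611328), (33.528175354003906, 44.00199508666992), 0.5851659774780273) (264, 205, 33, 43) (array([535.94557072,  58.07881384]), np.float64(27.97049203952537))
tool shift mm [-0.8  0.5 63.9] x-axis yaw deg 17.25 pos [530.7  56.6 101.9] zaxis [ 2.5e-03 -3.0e-04 -1.0e+00] F [-0.2  0.1  0. ] q [-0.02  0.31  1.78 -0.    1.05  1.25] t 3.8 op 1.004
[-103.86589398  507.76934624  418.79655136]
disc ((279.353759765625, 215.80751037597656), (84.25333404541016, 87.80574798583984), 87.46728515625) (236, 174, 88, 85) (array([531.9439225 ,  57.52621074]), np.float64(70.65238362746018))
grip ((280.19805908203125, 227.29452514648438), (33.396602630615234, 43.499149322509766), 0.3333669900894165) (264, 206, 33, 43) (array([535.95385146,  58.13458257]), np.float64(27.750979203776186))
tool shift mm [-1.1  0.6 64.1] x-axis yaw deg 17.27 pos [530.9  56.7 102.1] zaxis [ 3.1e-03 -2.0e-04 -1.0e+00] F [ 0.  -0.4 -1. ] q [-0.02  0.31  1.78 -0.    1.04  1.25] t 3.85 op 0.997
[-103.90728765  508.03015865  418.74950218]
disc ((279.4720153808594, 216.08790588378906), (84.3442153930664, 87.8121566772461), 90.41898345947266) (236, 174, 88, 85) (array([531.88561039,  57.48348732]), np.float64(70.72992004634261))
grip ((280.31329345703125, 227.4624786376953), (33.45016098022461, 43.504005432128906), 1.084298849105835) (264, 206, 33, 43) (array([535.97995295,  58.14584006]), np.float64(27.821151876903045))
```

View pics/w2.png

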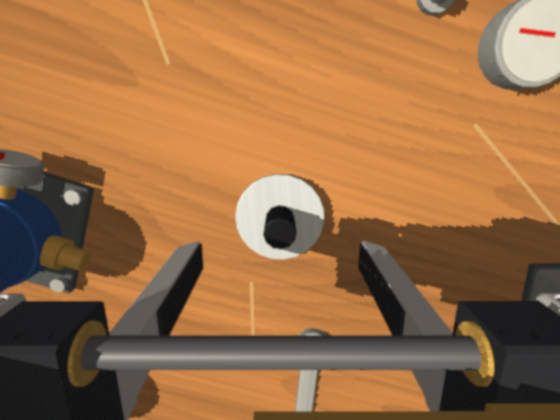

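The disc is centred under the open fingers with the grip upright at (280,228), so I descend and grip.

>>> move_arm(
  motion="1 0.001 0 0.02 0;1 0 0 0.02 0;1 0 0 0.015 0;1 0 0 0.008 0;1 0 0 0 0;-1 0 0 0 0;-1 0 0 0 0;-1 0 0 0 0;-1 0 0 0 0;-1 0 0 0 0;-1 0 0 0 0;-1 0 0 0 0;-1 0 0 0 0;-1 0 0 0 0;-1 0 0 0 0",
  newtons=25,
)

```text
time: 5.4
position: [530.9, 57.4, 37.4]
eef_rot: [[0.955, 0.297, -0.0], [0.297, -0.955, -0.0], [-0.0, 0.0, -1.0]]
wrist_force: [-0.7, 0.1, 0.6]
opening: 0.253
```

>>> move_arm(
  motion="-1 0 0 -0.01 0;-1 0 0 -0.02 0;-1 0 0 -0.03 0;-1 0 0 -0.03 0;-1 0 0 -0.03 0;-1 0 0 -0.03 0;-1 -0.01 -0.022 0 0;-1 -0.01 -0.022 0 0;-1 -0.01 -0.022 0 0;-1 -0.01 -0.022 0 0;-1 -0.01 -0.022 0 0;-1 -0.01 -0.022 0 0;-1 -0.01 -0.022 0 0;-1 -0.01 -0.022 0 0;-1 -0.01 -0.022 0 0;-1 -0.009 -0.014 0 0;-1 0 0 0 0;-1 0 0 0 0;-1 0 0 0 0",
)

```text
time: 7.3
position: [374.2, 229.9, 187.7]
eef_rot: [[0.955, 0.297, 0.001], [0.297, -0.955, -0.0], [0.001, 0.001, -1.0]]
wrist_force: [-0.1, -0.1, -1.3]
opening: 0.251
```

Run:
```python
from h import *
i=vision.camera_info("wrist");go((460,257,190));im=vision.snapshot("wrist");cv2.imwrite("pics/w3.png",im)
for r in vision.mark_of("regulator_rim","wrist")[:3]: print(np.round(r["point"]),round(r["confidence"],2),at_z("",r["point"],85,i))
print("predicted rim px",proj("",(460,257,85),i))
for c in ("scene","top"):
    im=vision.snapshot(c)
    for r in vision.mark_of("regulator_rim",c)[:3]: print(c,np.round(r["point"]),round(r["confidence"],2),at_z(c,r["point"],85))
```

```text
tool shift mm [90.  -0.4 -2.2] x-axis yaw deg 17.26 pos [374.2 229.9 187.7] zaxis [ 1.e-03 -3.e-04 -1.e+00] F [-0.1 -0.1 -1.3] q [ 0.39  0.1   1.83 -0.    1.21  1.66] t 7.3 op 0.251
[279. 102.] 0.97 [459.90565505 257.05636145  85.        ]
[273. 289.] 0.89 [303.61270062 214.69619238  85.        ]
[ 88. 182.] 0.57 [353.26967449 388.94572634  85.        ]
predicted rim px [279.50616093 101.79980979]
scene [301. 134.] 0.94 [311.58429799 201.24207363  85.        ]
scene [373. 123.] 0.86 [348.36734119 391.3967022   85.        ]
scene [348. 166.] 0.77 [461.35154415 253.20406646  85.        ]
top [349. 153.] 0.75 [ 700.39672189 -208.07405618   85.        ]
top [187. 239.] 0.73 [460.82067432 253.4682271   85.        ]
top [203. 298.] 0.68 [301.14834635 208.89771326  85.        ]
```

View pics/w3.png

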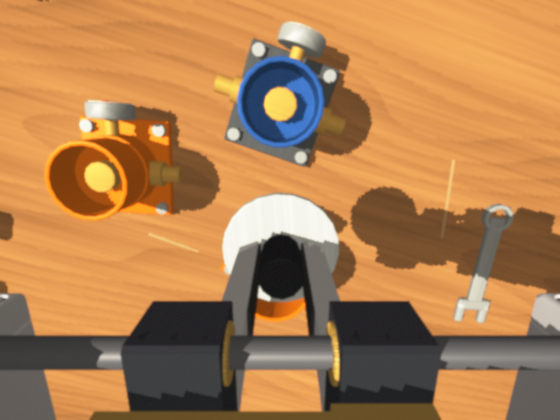

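The picture shows the blue cup at (281,102) with its brass piston, and the held cover's disc at (281,245) sitting level in the grip. An orange regulator is at (100,178). I'll fit both rims for the final offset.

Run:
```python
from h import *
i=vision.camera_info("wrist");s=state();go((460,257,190));im=vision.snapshot("wrist")
hsv=cv2.cvtColor(im,cv2.COLOR_BGR2HSV)
bl=(hsv[...,0]>100)&(hsv[...,0]<130)&(hsv[...,1]>110)&(hsv[...,2]>60)
e,bb=blob(bl,(281,102));print("blue",e,bb);r,d=circ("",e,85,i);print(r,d)
zd=s["position"][2]-23.4
w=(hsv[...,1]<50)&(hsv[...,2]>150);w[260:]=0
cs,_=cv2.findContours(w.astype(np.uint8),cv2.RETR_EXTERNAL,cv2.CHAIN_APPROX_NONE);c=max((c for c in cs if cv2.pointPolygonTest(c,(281,212),False)>=0),key=cv2.contourArea)
h=cv2.convexHull(c)[:,0];h=h[h[:,1]<250]
P=np.array([at_z("",q,zd,i)[:2] for q in h]);A=np.c_[2*P,np.ones(len(P))];q=np.linalg.lstsq(A,(P**2).sum(1),rcond=None)[0]
print("disc",q[:2],2*np.sqrt(q[2]+q[:2]@q[:2]),"tcp",s["position"][:2])
R=np.array(s["eef_rot"]);print("shift tool",R.T@np.r_[r-q[:2],0],R.T@np.r_[r-s["position"][:2],0])
```

```text
tool shift mm [90.4 -0.2 -2.7] x-axis yaw deg 17.25 pos [373.7 230.  187.4] zaxis [-1.e-04 -2.e-04 -1.e+00] F [-0.6 -0.1 -1. ] q [ 0.39  0.1   1.83 -0.    1.21  1.66] t 7.6 op 0.251
blue ((280.6614990234375, 100.59378814697266), (86.45860290527344, 91.78687286376953), 3.1187822818756104) (238, 55, 87, 92)
[459.35809804 256.16677315] 66.6990253027541
disc [375.3076043  230.36198472] 70.21808377752365 tcp [373.74259164 230.04387541]
shift tool [ 8.79221093e+01  2.74079997e-01 -1.31065651e-02] [ 8.95110718e+01  4.34256751e-01 -1.33174859e-02]
```

>>> move_arm(
  motion="-1 0.02 0 0 0;-1 0.02 0 0 0;-1 0.02 0 0 0;-1 0.02 0 0 0;-1 0.008 0 0 0;-1 0 0 0 0;-1 0 0 0.02 0;-1 0 0 0.02 0;-1 0 0 0.015 0;-1 0 0 0.01 0;-1 0 0 0.005 0;-1 0 0 0 0;-1 0 0 0 0",
)

```text
time: 8.95
position: [457.7, 256.7, 118.0]
eef_rot: [[0.955, 0.297, 0.001], [0.297, -0.955, 0.0], [0.001, 0.0, -1.0]]
wrist_force: [0.0, 0.7, -1.6]
opening: 0.249
```

Run:
```python
from h import *
go((459.4,256.4,114.4));cv2.imwrite("pics/w4.png",vision.snapshot("wrist"));go((459.4,256.4,114.4))
```

```text
tool shift mm [1.6 0.7 3.7] x-axis yaw deg 17.29 pos [457.7 256.7 118. ] zaxis [ 1.e-03  3.e-04 -1.e+00] F [ 0.   0.7 -1.6] q [ 0.38  0.28  1.78 -0.    1.08  1.65] t 8.95 op 0.249
tool shift mm [1.3 0.7 3.8] x-axis yaw deg 17.29 pos [457.9 256.7 118.2] zaxis [ 1.5e-03  5.0e-04 -1.0e+00] F [-0.2  0.  -1.3] q [ 0.38  0.28  1.78 -0.    1.08  1.65] t 9.0 op 0.247
```

View pics/w4.png

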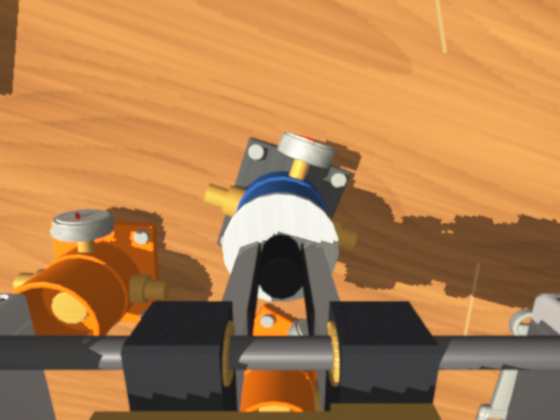

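The disc lies over the blue cup, concentric in columns at about 281, with the spigot inside. I lower the last few mm.

>>> move_arm(
  motion="-1 0.001 0 0.001 0;-1 0 0 0.001 0;-1 0 0 0.001 0;-1 0 0 0 0;-1 0 0 0 0",
)

```text
time: 9.5
position: [458.3, 256.8, 114.4]
eef_rot: [[0.955, 0.297, -0.0], [0.297, -0.955, -0.0], [-0.0, 0.0, -1.0]]
wrist_force: [0.8, -0.9, -1.5]
opening: 0.249
```

>>> move_arm(
  motion="-1 0 0 0.001 0;-1 0 0 0 0;-1 0 0 0 0",
)

```text
time: 9.8
position: [458.4, 256.8, 114.4]
eef_rot: [[0.955, 0.297, 0.0], [0.297, -0.955, 0.0], [0.0, 0.0, -1.0]]
wrist_force: [-1.5, -1.7, 5.2]
opening: 0.248
```

Contact shows (+5 N, with z stopped at the seat level of 114.4), so I release and rise straight up.

>>> move_arm(
  motion="0.2 0 0 0 0;0.2 0 0 0 0;0.2 0 0 0 0;0.2 0 0 0 0;0.2 0 0 0 0;0.2 0 0 -0.01 0;0.2 0 0 -0.02 0;0.2 0 0 -0.03 0;0.2 0 0 -0.03 0;0.2 0 0 -0.03 0;0.2 -0.02 0 -0.02 0;0.2 -0.03 0 0 0;0.2 -0.03 0 0 0;0.2 0 0 0 0;0.2 0 0 0 0",
)

```text
time: 11.3
position: [382.1, 233.2, 254.4]
eef_rot: [[0.955, 0.297, 0.002], [0.297, -0.955, 0.001], [0.002, -0.0, -1.0]]
wrist_force: [1.1, 0.2, 0.2]
opening: 0.598
```

Run:
```python
from h import *
i=vision.camera_info("wrist");go((459,256,240));im=vision.snapshot("wrist");cv2.imwrite("pics/w5.png",im)
hsv=cv2.cvtColor(im,cv2.COLOR_BGR2HSV)
u=proj("",(459.4,256.4,91),i);print(u)
e,bb=blob((hsv[...,1]<60)&(hsv[...,2]>150),u);print("disc",e,bb,circ("",e,91,i))
for c in ("wrist","scene","top"):
    ii=i if c=="wrist" else vision.camera_info(c)
    if c!="wrist": m=vision.snapshot(c);cv2.imwrite(f"pics/{c}5.png",m)
    for r in vision.mark_of("cover_seat",c)[:2]: print(c,np.round(r["point"]),round(r["confidence"],2),at_z(c,r["point"],85,ii))
```

```text
tool shift mm [80.1  1.  14.6] x-axis yaw deg 17.3 pos [382.1 233.2 254.4] zaxis [ 2.3e-03  8.0e-04 -1.0e+00] F [1.1 0.2 0.2] q [ 0.39  0.06  1.7  -0.    1.38  1.66] t 11.3 op 0.598
[280.96152798 114.70967706]
disc ((280.2109069824219, 114.14974212646484), (74.72407531738281, 78.30839538574219), 1.6034129858016968) (243, 75, 75, 79) (array([458.58445  , 256.9277534]), np.float64(71.84434450094653))
wrist [277. 114.] 0.84 [459.04114601 260.43040668  85.        ]
top [185. 242.] 0.6 [454.8628992  259.44985001  85.        ]
```

View pics/w5.png

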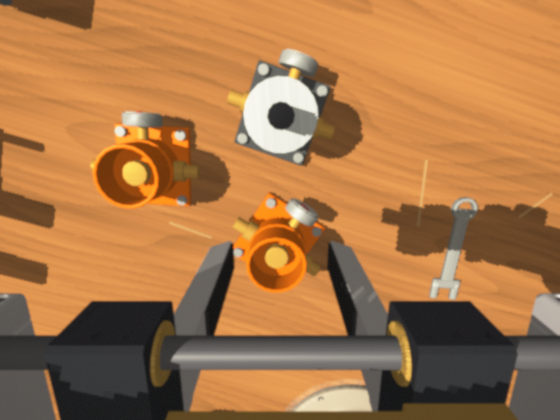

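The disc is at (280,114) on the blue body. Its centre is within about 1 mm of the rim, and its apparent diameter at z=91 is 71.8 mm (72 nominal), so it is seated and level. Next is the panel.

>>> move_arm(
  motion="-1 -0.009 0.029 0 0;-1 -0.009 0.029 0 0;-1 -0.009 0.029 0 0;-1 -0.009 0.029 0 0;-1 -0.009 0.029 0 0;-1 -0.009 0.029 0 0;-1 -0.009 0.029 0 0;-1 -0.009 0.029 0 0;-1 -0.009 0.029 0 0;-1 -0.009 0.029 0 0;-1 -0.009 0.029 0 0;-1 -0.009 0.029 0 0;-1 -0.009 0.029 0 0;-1 -0.009 0.029 0 0;-1 -0.009 0.029 0 0;-1 -0.009 0.029 0 0;-1 -0.009 0.029 0 0;-1 -0.009 0.027 0 0;-1 0 0 0 0;-1 0 0 0 0",
  newtons=20,
)

```text
time: 13.6
position: [381.8, -311.8, 252.9]
eef_rot: [[0.955, 0.296, -0.001], [0.296, -0.955, 0.002], [-0.0, -0.002, -1.0]]
wrist_force: [0.1, -0.3, -0.5]
opening: 0.003
```

Run:
```python
from h import *
i=vision.camera_info("wrist");go((467,-284,130));im=vision.snapshot("wrist");cv2.imwrite("pics/w6.png",im)
print(proj("",(467,-284,96),i))
for k,z in dict(button_top=96,panel=0).items():
    for r in vision.mark_of(k,"wrist")[:2]: print(k,np.round(r["point"]),round(r["confidence"],2),at_z("",r["point"],z,i))
for r in vision.boxes_of("button_top","wrist")[:2]: print(r)
```

```text
tool shift mm [ 89.7  -1.1 122.8] x-axis yaw deg 17.22 pos [ 381.8 -311.8  252.9] zaxis [-9.0e-04  1.6e-03 -1.0e+00] F [ 0.1 -0.3 -0.5] q [-0.83  0.14  1.62  0.    1.39  0.44] t 13.6 op 0.003
[278.99040361 104.21405839]
button_top [274. 100.] 0.59 [ 469.21695347 -277.98555322   96.        ]
panel [278.  76.] 0.75 [ 499.38582625 -271.57452423    0.        ]
{'extent': [251.9, 77.7, 40.7, 43.1], 'confidence': 0.7}
```

View pics/w6.png

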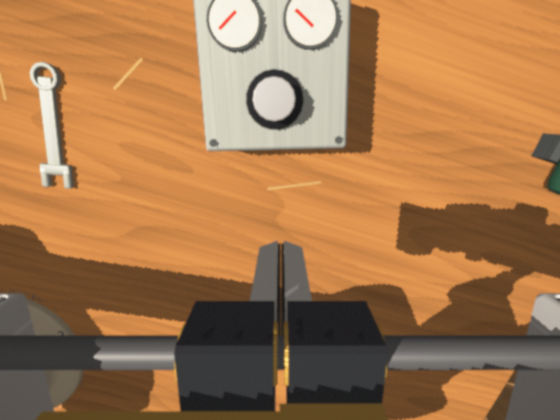

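The grey cap is at (274,99) within its black bezel, with two dials above it. I fit the cap to get its centre.

Run:
```python
from h import *
i=vision.camera_info("wrist");im=vision.snapshot("wrist")
I=np.indices(im.shape[:2]);g=im.max(2)
m=(np.hypot(I[1]-274,I[0]-99)<26)&(g>110)
m=cv2.morphologyEx(m.astype(np.uint8),cv2.MORPH_OPEN,np.ones((7,7)))
e,bb=blob(m,(274,99));print(e,bb);c,d=circ("",e,96,i);print(c,d);go((c[0],c[1],130))
m=(np.hypot(I[1]-274,I[0]-99)<40)&(g<60);e,bb=blob(m,(274,99));print("bezel",e,bb,circ("",e,74,i))
```

```text
((274.5716552734375, 98.80716705322266), (42.935508728027344, 44.911502838134766), 176.76089477539062) (254, 77, 42, 44)
[ 470.22773038 -277.4626629 ] 39.69259285473538
tool shift mm [ 94.1  -5.3 123.6] x-axis yaw deg 17.36 pos [ 381.9 -310.6  253.6] zaxis [ 1.e-04  1.e-04 -1.e+00] F [ 0.7 -0.2 -0.9] q [-0.82  0.13  1.62  0.    1.39  0.44] t 13.85 op 0.003
bezel ((276.18817138671875, 99.80381774902344), (54.80745315551758, 57.28763961791992), 172.1228790283203) (249, 71, 55, 58) (array([ 470.34508389, -278.72056192]), np.float64(54.242253331390806))
```

>>> move_arm(
  motion="-1 0.02 -0.001 0 0;-1 0.02 -0.001 0 0;-1 0.02 -0.001 0 0;-1 0.02 -0.001 0 0;-1 0.014 -0.001 0 0;-1 0 0 0.02 0;-1 0 0 0.03 0;-1 0 0 0.03 0;-1 0 0 0.025 0;-1 0 0 0.015 0;-1 0 0 0.008 0;-1 0 0 0 0;-1 0 0 0 0;-1 0 0 0 0",
)

```text
time: 15.25
position: [470.8, -279.4, 126.6]
eef_rot: [[0.955, 0.297, 0.002], [0.297, -0.955, -0.002], [0.001, 0.002, -1.0]]
wrist_force: [-0.8, -0.1, -0.8]
opening: 0.006
```

Run:
```python
from h import *
go((470.2,-277.5,107));vision.snapshot("wrist");go((470.2,-277.5,107))
```

```text
tool shift mm [-0.1 -2.  19.6] x-axis yaw deg 17.3 pos [ 470.8 -279.4  126.6] zaxis [ 0.0018 -0.0015 -1.    ] F [-0.8 -0.1 -0.8] q [-0.66  0.31  1.72 -0.    1.11  0.61] t 15.25 op 0.006
tool shift mm [ 0.  -2.  19.6] x-axis yaw deg 17.29 pos [ 470.7 -279.3  126.6] zaxis [ 0.0017 -0.0015 -1.    ] F [0.3 0.7 0.8] q [-0.66  0.31  1.72 -0.    1.11  0.61] t 15.3 op 0.004
```

>>> move_arm(
  motion="-1 0 -0.002 0.005 0;-1 0 0 0.005 0;-1 0 0 0.002 0;-1 0 0 0 0;-1 0 0 0 0",
)

```text
time: 15.8
position: [469.5, -276.9, 113.6]
eef_rot: [[0.955, 0.297, -0.0], [0.297, -0.955, 0.0], [0.0, -0.0, -1.0]]
wrist_force: [-0.5, 0.9, 2.6]
opening: 0.005
```

>>> move_arm(
  motion="-1 0 0 0.001 0;-1 0 0 0.001 0;-1 0 0 0.001 0;-1 0 0 0 0;-1 0 0 0 0",
)

```text
time: 16.3
position: [469.5, -276.9, 110.6]
eef_rot: [[0.955, 0.297, 0.0], [0.297, -0.955, 0.0], [0.0, -0.0, -1.0]]
wrist_force: [0.4, 1.0, 3.9]
opening: 0.006
```

>>> move_arm(
  motion="-1 0 0 0.001 0;-1 0 0 0.001 0;-1 0 0 0.001 0;-1 0 0 0 0;-1 0 0 0 0",
)

```text
time: 16.8
position: [469.6, -276.9, 107.6]
eef_rot: [[0.955, 0.297, 0.0], [0.297, -0.955, 0.0], [0.0, -0.0, -1.0]]
wrist_force: [0.3, 1.3, 5.4]
opening: 0.002
```

Depth (7.4 mm) and force (5.4 N, so about 6.8 mm) agree. I nudge 0.5 mm further and hold.

>>> move_arm(
  motion="-1 0 0 0.0005 0;-1 0 0 0 0;-1 0 0 0 0;-1 0 0 0 0;-1 0 0 0 0;-1 0 0 0 0",
)

```text
time: 17.4
position: [469.5, -276.9, 107.2]
eef_rot: [[0.955, 0.297, 0.0], [0.297, -0.955, 0.0], [0.0, 0.0, -1.0]]
wrist_force: [-0.8, 2.0, 5.6]
opening: 0.007
```

Run:
```python
from h import *
Z=[];F=[]
for k in range(8):
    m=vision.snapshot(("scene","top")[k%2]);s=state();Z.append(s["position"][2]);F.append(s["wrist_force"][2])
    if k<2:
        c=("scene","top")[k]
        for r in vision.mark_of("cover_seat",c)[:3]: print(c,r["point"],round(r["confidence"],2),at_z(c,r["point"],85))
        if k==0: cv2.imwrite("pics/end.png",cv2.resize(m[100:330,60:460],None,fx=2,fy=2))
print(np.round(Z,1),np.round(F,1),np.mean(F),s["time"])
```

```text
scene [348.2, 164.8] 0.92 [455.97975566 255.4709435   85.        ]
top [185.8, 239.3] 0.79 [460.90163702 256.76251128  85.        ]
[107.1 107.1 107.1 107.1 107.2 107.1 107.2 107.2] [5.8 5.5 5.7 5.2 5.6 5.9 5.9 6.2] 5.723764037119275 17.9
```

View pics/end.png

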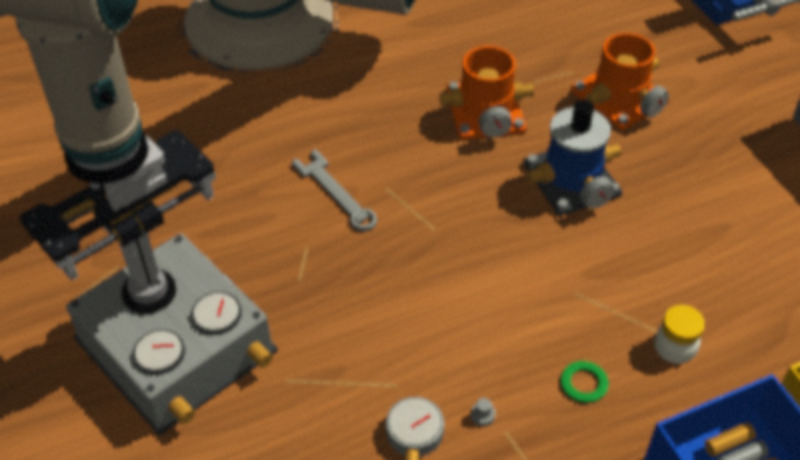

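The crop shows the cover level on the blue regulator at (580,130), the fingertips on the button at (147,285), and no sign that the bystanders have moved. The hold is steady at about 5.7 N, so I hand in.

```bash
python3 -c "
from h import *
print(close_job())"
```

```text
the job is handed in; nothing more can be done
None
```

I set the cover on the blue regulator, let go of it and backed off. I then pressed the grey button with closed fingertips and handed the job in at about 18 s, still holding it.

**Cover:** after release, the disc's fitted centre was within about 1 mm of the rim's. Its width read 71.8 mm at its seated height, against 72 mm nominal, so it is seated and level.

**Button:** the fingertip height gave about 7.9 mm of travel. The steady 5.7 N push gave about 7.4 mm. Both lie inside the 5–11 mm window, and the reading held still over the last checks.

**Disagreements:** one network mark for the seated cover, taken from the wrist camera, was about 4 mm off the fitted centre. The top camera's mark at the same moment was about 5 mm off. I relied on the ellipse fits. The top-camera mark just before hand-in agreed within about 2 mm, and the scene mark within about 3.5 mm. The scene camera gave no cover mark right after release.

**Bystanders:** I judged them unmoved only by eye, from the last picture. The adapter was outside that crop.

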